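# Seat the self-ejecting chuck key in the lathe chuck and keep it pressed home

### The job

The lathe chuck has to be undone next, so put its key in: take the T-handled chuck key, the longer-handled one with the coil spring and bright sliding sleeve round its square end, out of the wooden block, turn it until its square meshes with the square socket on top of the chuck, and push it upright and fully home to the bottom of the socket against its ejector spring. Finish while still gripping the key by its head and keeping it pressed fully home, since the spring throws it out if you let go. Leave the other tool in the block and the things on the bench where they are.

Things in the scene. Friction and masses are not known exactly. Their poses are not given: they have to be found in the camera images.
- chuck_key: Dark steel T-handled self-ejecting chuck key, 92 mm tall, ~0.28 kg, upright in either hole of the block. Origin: centre of its square end; z up the stem, x along the T-bar. Bottom up: 11 x 11 mm drive square (sides along x, y; tapered below 2.5 mm) inside a bright 24 mm sleeve; spring 23 to 42 mm; 21 mm collar to 47; 14 mm stem to 60; 16 x 16 mm head 60 to 92; T-bar, 9 mm thick, 133 long, at 82.
- key_head (a point): Middle of the chuck key's square head, on the stem's axis, 74 mm above the key's origin and 18 mm below its top; axes as the key's. A good place to grip: flats 16 mm apart across y, with the thinner T-bar (along x) lying between the fingers.
- key_sleeve (a joint): Ejector sleeve on the chuck key, 24 mm in diameter and 24 mm long: how far it has slid up the stem, m. At 0 (sprung out) it reaches 1 mm past the square's end; it rests on the chuck and slides back as the key is pushed in, 0.014 when the square is at the socket's bottom. 4.5 N starts it, 0.6 N more for each mm: 13 N fully home, then a hard stop.
- socket (a point): Middle of the mouth of the square key socket on top of the lathe chuck, 231 mm above the bench; z up, x and y along the sides of the square: the key fits at any quarter turn. 13 x 13 mm, 13 mm deep, flat bottom, in a 22 mm round pinion that turns stiffly (0.15 N m), on a 34 x 34 mm flat 1.5 mm below the chuck's top.
- lathe: Grey bench lathe, fixed, 760 mm long, spindle along its y, 170 mm up. Origin on the bench below the key socket; +y to the headstock, -x the operator's side. Chuck 125 mm in diameter, y -30 to 33 mm, top 232.5 mm high. Headstock y 50 to 340 mm, x -75 to 75 (its buttons to -111), 253 mm high. Tool post (to 225 mm high) and tailstock beyond y = -110.
- key_block: Light wooden block 70 x 160 x 45 mm (x, y, z), fixed on the bench; origin at the centre of its underside. Two round holes 27 mm wide and 20 mm deep at y = +42 and -42 mm; one holds the chuck key, the other the tool-post wrench.
- post_wrench: Tool-post wrench, stays in its hole: a smaller dark steel T-handled tool, 67 mm tall, round 24 mm socket end down, no spring, no bright sleeve; T-bar 90 mm long along its x at 60 mm height. Origin at the middle of its underside.
- oil_can: Bystander: steel oil can 54 mm in diameter, 175 mm tall with a bent spout. Origin at the middle of its underside.
- offcut: Bystander: upright aluminium bar offcut, 32 mm in diameter, 50 mm tall. Origin at the middle of its underside.
- caliper: Bystander: digital caliper lying flat, 200 mm long along its x, 12 mm thick. Origin under the middle of its beam.
Mind the look-alikes: they are no part of the job. There is more than one size of the key_block; the job needs the middle-sized.

How it is judged:
By the outcome, as a careful person would: the job done as asked, in the order asked, and still so for the second after the job is handed in, while the arm keeps its last pose, push and grip.
It also fails if it takes over 38 s, if anything falls off the work surface, if the arm or the gripper's body presses on something with over 40 N, if the wrist force passes 120 N, or if a joint passes its speed limit or range.

### The arm

A 7-joint arm with a two-finger parallel gripper is mounted at the origin on the work surface. World frame = base frame: x ahead of the robot, y to its left, z up, the work surface at z = 0. Lengths are in m, angles in rad, forces in N, time in s.
With the tool pointing down it reaches from about 0.4 to 0.925 m from the base axis. Payload 4.1 kg.
Tool frame: the origin (TCP) lies midway between the tips of the shut fingers; the grasp point (between the pads) lies 19 mm behind it (ctrl.hold_point_z is the distance from the TCP to the grasp point, in m); z points along the fingers, y is the line along which they close (so a half turn about z gives the same grasp; the last joint's range is limited). The gripper opens to 85 mm and grips with 20 to 120 N. Pads are 22 mm wide; open, the fingers measure 114 mm over their backs; the gripper's body (76 mm by 85 mm) begins 54 mm behind the grasp point. The pads swing forward as they close: fully open they stand 13 mm farther back than shut.
Start: joints at [-1.42, 0.398, 0.045, 1.537, -0.019, 1.207, -0.051], TCP at [0.161, 0.63, 0.21] pointing down, gripper open.
Joint ranges: [-2.82, 2.82], [-0.49, 2.23], [-1.37, 1.46], [0, 2.46], [-1.36, 4.5], [0.23, 2], [-2.94, 2.94]. Speed limits (rad/s): [2.57, 2.57, 3.14, 3.14, 3.14, 3.14, 3.14].

### API

Orientations are given as a rotation vector (axis times angle).
In Python, from cell import ctrl, camera, camera_params, cut_out gives the robot as it stands. The module is installed in compiled form; this text tells all that it offers.
- The arm moves only by the tool arm_command, never from a script. Its argument "series" is text: rows parted by semicolons, each of 4 numbers parted by spaces: the shift along the tool's x, y, z each as a share of 100 cm, from -1 to 1, then the turn about the tool's z as a share of 0.08 rad, from -1 to 1. In form: tx ty tz roll; .... A call has 1 to 20 rows; each row shifts and turns the commanded pose from where the row before left it, along the tool's axes as they then stand; what a row does not reach is not made up. A row lasts 1/12 s, in which the tool goes at most 41.7 mm and 7.16 degrees, less where a joint would pass 70% of its speed; a pose out of reach is approached as far as the arm can. A call with a number of a shift or a turn outside -1 to 1 is refused whole. A call with a gripper value outside its range is refused whole. "jaw" is the gripper's target within -1 to 1 (fully open at 1, half-way at 0, shut at -1), set as the call begins (left out, the last holds). The fingers move at their own pace and stop on an object; the grip force is fixed at half the most. Time passes only in rows, so rows that do not move let the fingers close. It gives the time, the measured TCP pose, the force, the opening and the grip force at its end, in the units of the state.
- ctrl.observe(): the state, without advancing time (a new reading comes with each control period).
- camera(name): name is "scene" or "top" or "wrist"; returns (picture, depth): 400x640x3 uint8, red, green, blue; 400x640 float32, m along the optical axis (not along the pixel's ray), 0 where there is no reading.
- camera_params(name): a dict with "intrinsics" (3x3 intrinsics, pixels), "T" (4x4, takes a point from camera to world coordinates). Camera axes: x right, y down, z forward; pixel columns grow to the right and rows downward; lengths in m; the calibration is good to about 2 mm. The wrist camera is an equidistant fisheye: a pixel r from the principal point sees the ray r / f radians off the axis. A picture is of the moment at which its call begins: read the wrist's pose just before it. camera_params takes no time and is no camera call; for the wrist camera it gives the pose at the moment of the call.
- ctrl.sign_off(): hands the job in; it is judged then, once.
Trained networks look in the newest picture that a camera, given by its name, has taken for a name from the list of things; names that differ only in an ending like _2 or _b are one class to them, and where a whole thing is asked for, a point or a joint stands for the part that bears it (a point fixed in the world has none). Each returns a list of dicts, best first, with "conf" (0 to 1); they miss things now and then, are a little off and sometimes report something else, mostly with a low value. They report only what shows in the picture. A call takes as long as a camera call. They do not tell look-alikes from the thing itself.
- cut_out(camera, label): "mask" (400x640 bool, what is visible of it) and "box" ([left, top, right, bottom] in pixels, round what is visible of it).
The state is a dict: "time": time; "joint_positions": joint angles; "qd": joint speeds; "tau": joint torques, N m; "tool_pos": TCP position; "orientation": TCP orientation; "contact_force": force on the tool from outside, world axes, zero at the start; "torque": the same for the moment, N m; "opening": opening from 0.0 (shut) to 1.0 (fully open); "gripper_force": force on a finger pad.
Only numpy, scipy, OpenCV 4.12 (cv2) and the standard library are available. Lean on these libraries where they do the work, as an engineer would, in place of code of your own. Each camera call takes 0.05 s, during which the arm holds its last target. There are 200 camera calls.

## Working session

There is one attempt and no reset: what is moved stays moved. The work goes in short steps, Python scripts to look and compute and a tool call to move; the robot and the scene stay as the last step left them, time stands still between calls to the robot, and variables do not carry over. Pictures are saved under pics/ and viewed, at most 10 in all, crops included, and the job is handed in when it is done.

Besides the shell and the picture viewer there is one more tool, called after "Emit:" as a command line: name --argument value ..., lists and objects as JSON in quotes. arm_command: Moves the arm, as the interface text tells. Its arguments: {"type":"object","properties":{"series":{"type":"string"},"jaw":{"type":"number"}},"required":["series"]}

```bash
mkdir -p pics; cat > h.py <<'E'
import numpy as np, cv2
from cell import ctrl, camera, camera_params, cut_out
from scipy.spatial.transform import Rotation as R
def cloud(name, depth):
    p=camera_params(name); K=p["intrinsics"]; T=p["T"]
    v,u=np.mgrid[:400,:640].astype(float)
    x=(u-K[0,2])/K[0,0]; y=(v-K[1,2])/K[1,1]
    if name=="wrist":
        r=np.hypot(x,y); s=np.where(r>1e-9,np.tan(np.minimum(r,1.5))/np.maximum(r,1e-9),1); x=x*s;y=y*s
    P=np.stack([x*depth,y*depth,depth],-1)
    return P@np.array(T)[:3,:3].T+np.array(T)[:3,3]
def proj(name,pts):
    p=camera_params(name);K=p["intrinsics"];T=np.linalg.inv(p["T"])
    q=np.atleast_2d(pts)@T[:3,:3].T+T[:3,3]
    a=q[:,:2]/q[:,2:]
    if name=="wrist":
        r=np.hypot(*a.T)[:,None]; a=a*np.arctan(r)/np.maximum(r,1e-9)
    return a*[K[0,0],K[1,1]]+[K[0,2],K[1,2]]
E
python3 - <<'E'
from h import *
s=ctrl.observe(); print(s)
for n in ["top","scene"]:
    im,d=camera(n); np.savez(f"{n}.npz",im=im,d=d); cv2.imwrite(f"pics/{n}.png",im[:,:,::-1])
    C=cloud(n,d)
    p=camera_params(n); print(n,p["T"][:3,3].round(3),p["T"][:3,2].round(2))
    for l in ["chuck_key","key_block","post_wrench","lathe","oil_can","offcut","caliper"]:
        for r in cut_out(n,l):
            m=r["mask"]&(d>0); q=C[m]
            if len(q): print(l,round(r["conf"],2),np.round(r["box"]),m.sum(),"med",np.median(q,0).round(3),"lo",np.percentile(q,2,0).round(3),"hi",np.percentile(q,98,0).round(3))
E
```

```text
{'time': 0.0, 'joint_positions': array([-1.42003345,  0.39917887,  0.04503338,  1.5378838 , -0.01870734,
        1.20688769, -0.05068426]), 'qd': array([ 0.00030204, -0.00090968,  0.00170442,  0.0023277 , -0.0006755 ,
        0.00170392,  0.000293  ]), 'tau': array([ 4.75729539e-04, -4.75126076e+01,  1.36492442e+00, -2.54216766e+01,
        1.15502748e-02,  9.59838188e-03,  4.85776155e-06]), 'tool_pos': array([0.16047567, 0.6291826 , 0.20847028]), 'orientation': array([-3.91097422e-01, -3.11703640e+00,  3.03581281e-03]), 'contact_force': array([ 0.03711921,  0.20424487, -0.24260005]), 'torque': array([-0.00095816, -0.00346505,  0.01856582]), 'gripper_force': 0.0, 'opening': 1.0032698902521737}
top [0.217 0.063 1.652] [ 0.16  0.01 -0.99]
chuck_key 0.57 [273. 196. 292. 232.] 83 med [0.409 0.223 0.111] lo [0.363 0.203 0.048] hi [0.466 0.244 0.122]
key_block 0.81 [253. 256. 288. 274.] 620 med [0.261 0.261 0.033] lo [0.233 0.202 0.003] hi [0.288 0.321 0.041]
key_block 0.65 [162. 197. 233. 244.] 1736 med [0.4   0.513 0.057] lo [0.34  0.413 0.018] hi [0.462 0.615 0.065]
key_block 0.56 [248.
[... 1277 characters left out ...]
092]
lathe 0.96 [243. 147. 465. 400.] 26476 med [ 0.707 -0.043  0.129] lo [ 0.576 -0.375  0.008] hi [0.791 0.301 0.252]
oil_can 0.75 [227. 246. 257. 299.] 894 med [ 0.397 -0.159  0.077] lo [ 0.366 -0.174  0.002] hi [ 0.411 -0.126  0.156]
oil_can 0.61 [306. 174. 357. 221.] 1089 med [0.43  0.233 0.04 ] lo [ 0.374  0.185 -0.001] hi [0.454 0.339 0.047]
oil_can 0.41 [242. 145. 467. 400.] 26398 med [ 0.708 -0.043  0.129] lo [ 0.576 -0.375  0.008] hi [0.792 0.3   0.252]
offcut 0.55 [294. 252. 310. 272.] 263 med [ 0.483 -0.021  0.033] lo [ 0.443 -0.03  -0.003] hi [0.495 0.031 0.051]
caliper 0.73 [151. 330. 235. 363.] 1089 med [ 0.415 -0.311  0.007] lo [ 0.293 -0.353  0.001] hi [ 0.478 -0.275  0.013]
```

```bash
python3 - <<'E'
from h import *
a=cv2.imread("pics/top.png");b=cv2.imread("pics/scene.png")
x=cv2.resize(a[80:290,150:490],(800,494),interpolation=cv2.INTER_CUBIC)
cv2.imwrite("pics/topc.png",x)
y=cv2.resize(b[120:320,220:480],(780,600),interpolation=cv2.INTER_CUBIC)
cv2.imwrite("pics/scenec.png",y)
C=cloud("top",np.load("top.npz")["d"])
for (p,zl,zh,lo,hi) in [("tbar+head",.095,.13,(.33,.17),(.49,.28)),("pw",.075,.1,(.33,.25),(.49,.37)),("chucktop",.225,.24,(.55,-.1),(.8,.12)),("head",.245,.262,(.55,-.1),(.85,.42)),("block",.038,.05,(.36,.18),(.47,.36))]:
    m=(C[...,2]>zl)&(C[...,2]<zh)&(C[...,:2]>lo).all(-1)&(C[...,:2]<hi).all(-1)
    q=C[m]
    r=cv2.minAreaRect(q[:,:2].astype(np.float32)*1000)
    mean=q.mean(0); w,v=np.linalg.eigh(np.cov(q[:,:2].T))
    print(p,len(q),mean.round(4),np.median(q[:,2]).round(4),"rect",r,"ang",np.degrees(np.arctan2(v[1,1],v[0,1])))
E
```

```text
tbar+head 133 [0.4111 0.2259 0.1125] 0.1122 rect ((411.7137756347656, 226.0392303466797), (16.13277244567871, 128.3463592529297), 71.77449798583984) ang 159.74292740615945
pw 83 [0.4195 0.3094 0.0887] 0.0882 rect ((419.8591613769531, 309.5810241699219), (19.846641540527344, 83.31275939941406), 89.90325164794922) ang 171.57237226441057
chucktop 440 [0.6772 0.0086 0.2305] 0.23 rect ((673.98388671875, 36.60639953613281), (144.5993194580078, 154.5948944091797), 82.59281158447266) ang 125.2109309434666
head 3454 [0.6842 0.1718 0.2514] 0.2514 rect ((685.9144287109375, 187.8562774658203), (276.68304443359375, 149.50155639648438), 89.13809204101562) ang 88.97508324171562
block 729 [0.4164 0.2679 0.0447] 0.0448 rect ((416.6047668457031, 267.8120422363281), (160.21646118164062, 70.96924591064453), 83.87205505371094) ang 84.06585894823137
```

View pics/topc.png

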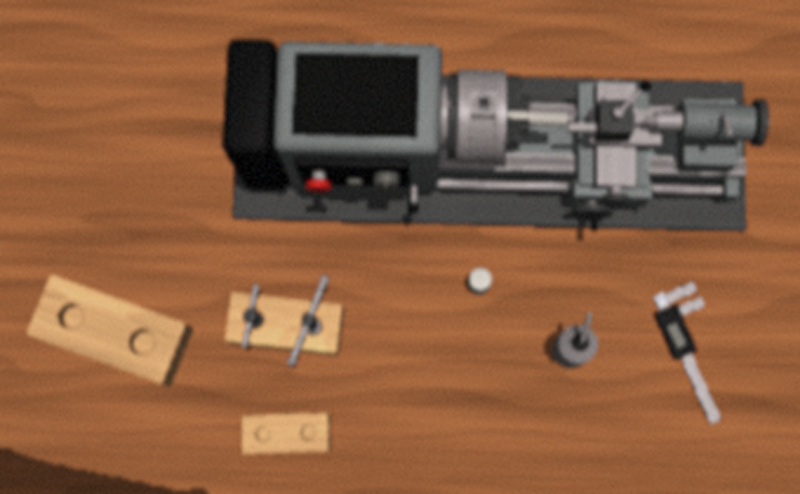

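View pics/scenec.png

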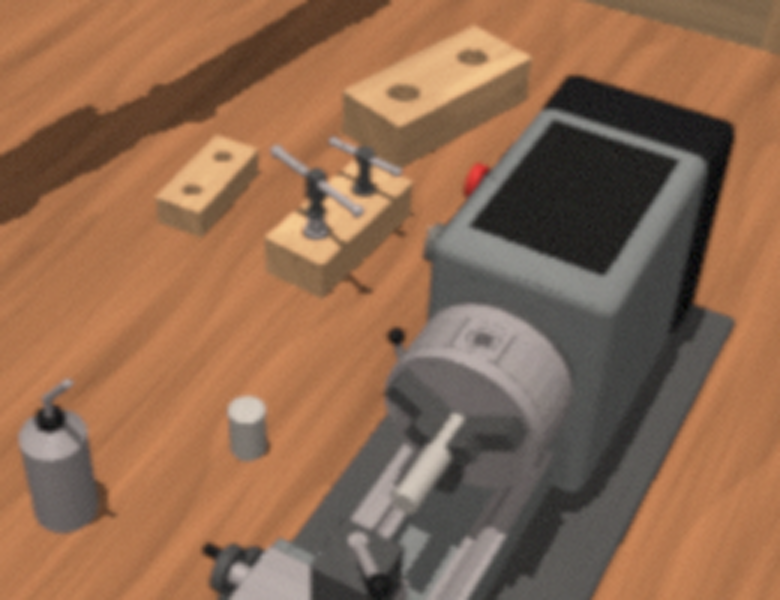

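The top crop shows the middle-sized block at (283,322), with the long-bar key in its right hole (310,322), the wrench in its left hole (252,318), and the chuck socket at (484,103). The measured key position agrees with the block geometry.

```bash
cat >> h.py <<'E'
def go(target, yaw_y):
    """target TCP xyz (world), yaw_y: wanted world angle (deg) of tool y (mod 180)."""
    s=ctrl.observe(); M=R.from_rotvec(s["orientation"]).as_matrix()
    a=np.degrees(np.arctan2(M[1,1],M[0,1])); 
    d=(yaw_y-a+90)%180-90
    print("t",round(s["time"],2),"pos",s["tool_pos"].round(4),"yawY",a.round(2),"z axis",M[:,2].round(4),"q7",s["joint_positions"][6].round(2),"open",round(s["opening"],3),"F",s["contact_force"].round(1))
    # roll about tool z (down): positive turns world yaw negative
    print("tool-frame shift now (mm)",(M.T@(np.array(target)-s["tool_pos"])*1000).round(1),"world yaw change",d.round(2),"roll units(0.08rad)",(-np.radians(d)/0.08).round(2))
E
python3 - <<'E'
from h import *
p=camera_params("top");K=p["intrinsics"];T=np.array(p["T"])
for u,v,z in [(355.7,123.8,.231)]:
    r=T[:3,:3]@np.array([(u-K[0,2])/K[0,0],(v-K[1,2])/K[1,1],1]); print("socket",T[:3,3]+r*(z-T[2,3])/r[2])
go([.4116,.226,.20],69.7)
C=cloud("top",np.load("top.npz")["d"])
# headstock edges: side faces
m=(C[...,2]>.245)&(C[...,2]<.262)&(C[...,0]>.55)&(C[...,1]>.04)&(C[...,1]<.42);q=C[m]
for y0 in np.arange(.04,.36,.04):
    k=q[(q[:,1]>y0)&(q[:,1]<y0+.04)]
    if len(k):print(y0.round(2),k[:,0].min().round(4),k[:,0].max().round(4),len(k))
print(q[:,1].min(),q[:,1].max())
E
```

```text
socket [ 0.68171818 -0.00892545  0.231     ]
t 0.8 pos [0.1607 0.6299 0.2096] yawY 75.69 z axis [ 1.e-04  1.e-04 -1.e+00] q7 -0.05 open 0.998 F [ 0.4 -0.4  0.7]
tool-frame shift now (mm) [-343.  -329.3    9.5] world yaw change -5.99 roll units(0.08rad) 1.31
0.04 0.6128 0.7557 414
0.08 0.6111 0.7581 586
0.12 0.6112 0.7571 599
0.16 0.6116 0.7571 594
0.2 0.6114 0.7599 581
0.24 0.6135 0.7595 337
0.28 0.6131 0.7623 314
0.32 0.6191 0.755 29
0.048967208187939315 0.3258924845243611
```

Emit:
arm_command --series "-0.023 -0.022 0 0.1;-0.023 -0.022 0 0.1;-0.023 -0.022 0 0.1;-0.023 -0.022 0 0.1;-0.023 -0.022 0 0.1;-0.023 -0.022 0 0.1;-0.023 -0.022 0 0.1;-0.023 -0.022 0 0.1;-0.023 -0.022 0 0.1;-0.023 -0.022 0 0.1;-0.023 -0.022 0 0.1;-0.023 -0.022 0 0.1;-0.023 -0.022 0 0.1;-0.023 -0.022 0 0;-0.021 -0.021 0.01 0;0 0 0 0;0 0 0 0" --jaw 0.2

```text
time: 2.22
tool_pos: [0.3892, 0.2117, 0.1994]
orientation: [-0.559, -3.091, -0.0]
contact_force: [-0.2, 0.5, -0.6]
opening: 0.605
gripper_force: 0.0
```

```bash
python3 - <<'E'
from h import *
im,d=camera("wrist"); C=cloud("wrist",d); np.savez("w1.npz",C=C,im=im,d=d)
cv2.imwrite("pics/w1.png",im[:,:,::-1])
go([.4116,.226,.20],69.7)
for (p,zl,zh,lo,hi) in [("tbar+head",.095,.13,(.33,.15),(.49,.30)),("headtop",.1145,.125,(.38,.2),(.44,.26)),("block",.038,.05,(.36,.16),(.47,.36))]:
    m=(C[...,2]>zl)&(C[...,2]<zh)&(C[...,:2]>lo).all(-1)&(C[...,:2]<hi).all(-1)
    q=C[m]
    if len(q)<5: continue
    r=cv2.minAreaRect(q[:,:2].astype(np.float32)*1000)
    w,v=np.linalg.eigh(np.cov(q[:,:2].T))
    print(p,len(q),q.mean(0).round(4),np.median(q[:,2]).round(4),"rect",np.round(r[0],1),np.round(r[1],1),r[2],"ang",np.degrees(np.arctan2(v[1,1],v[0,1])))
for r in cut_out("wrist","chuck_key"): print(r["conf"],r["box"])
print(proj("wrist",[[.4116,.226,.118]]))
E
```

```text
t 2.27 pos [0.3889 0.2134 0.1996] yawY 69.66 z axis [-1.e-04  9.e-04 -1.e+00] q7 0.63 open 0.601 F [-0.1  0.4  0. ]
tool-frame shift now (mm) [-16.9  19.7  -0.4] world yaw change 0.04 roll units(0.08rad) -0.01
tbar+head 1749 [0.4037 0.2299 0.1124] 0.1118 rect [408.6 228.3] [ 16.5 131.5] 68.56070709228516 ang 160.16434036384
headtop 357 [0.4083 0.2284 0.1172] 0.1173 rect [408.9 228.3] [15.4 16.8] 70.45564270019531 ang 174.52490274192562
block 7298 [0.4103 0.2677 0.0446] 0.0446 rect [413.1 270.3] [161.1  71.6] 84.70858764648438 ang 83.83918731127588
0.87 [325.0, 133.3, 353.5, 279.7]
[[338.64511647 220.13842056]]
```

View pics/w1.png

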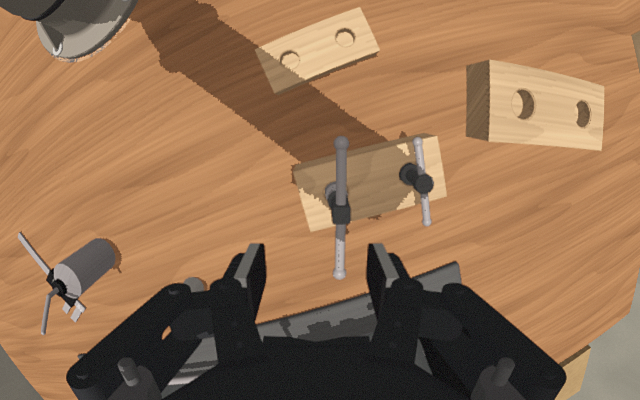

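The wrist view shows the key head at (341,213), with the T-bar vertical between (341,142) and (339,277), parallel to the gap between the fingers. Centring on it and descending.

Emit:
arm_command --series "-0.0075 0.01 0 0;-0.0075 0.01 0 0;0 0 0.02 0;0 0 0.02 0;0 0 0 0;0 0 0 0"

```text
time: 2.82
tool_pos: [0.4088, 0.2278, 0.1591]
orientation: [-0.549, -3.092, 0.002]
contact_force: [0.3, 0.4, -0.3]
opening: 0.599
gripper_force: 0.0
```

```bash
python3 - <<'E'
from h import *
im,d=camera("wrist"); C=cloud("wrist",d)
go([.410,.227,.081],70)
for (p,zl,zh,lo,hi) in [("tbar+head",.1,.13,(.33,.15),(.49,.30)),("headtop",.1145,.125,(.38,.2),(.44,.26))]:
    m=(C[...,2]>zl)&(C[...,2]<zh)&(C[...,:2]>lo).all(-1)&(C[...,:2]<hi).all(-1)
    q=C[m]
    r=cv2.minAreaRect(q[:,:2].astype(np.float32)*1000)
    print(p,len(q),np.median(q[:,2]).round(4),"rect",np.round(r[0],1),np.round(r[1],1),r[2])
E
```

```text
t 2.87 pos [0.4097 0.228  0.16  ] yawY 69.84 z axis [ 2.e-04  3.e-04 -1.e+00] q7 0.67 open 0.605 F [ 0.5 -0.   0. ]
tool-frame shift now (mm) [-0.6 -0.9 79. ] world yaw change 0.16 roll units(0.08rad) -0.03
tbar+head 2377 0.1125 rect [409.5 227. ] [ 15.8 130.4] 70.40994262695312
headtop 485 0.118 rect [411.5 226.4] [15.8 19.2] 69.07171630859375
```

Emit:
arm_command --series "-0.0005 -0.0005 0.02 0;0 0 0.02 0;0 0 0.02 0;0 0 0.012 0;0 0 0.007 0;0 0 0 0;0 0 0 0"

```text
time: 3.45
tool_pos: [0.4109, 0.227, 0.0815]
orientation: [0.552, 3.092, 0.002]
contact_force: [-0.5, 0.1, 0.4]
opening: 0.598
gripper_force: 0.0
```

Emit:
arm_command --series "0 0 0 0;0 0 0 0;0 0 0 0;0 0 0 0;0 0 0 0;0 0 0 0;0 0 0 0;0 0 0 0" --jaw -1

```text
time: 4.12
tool_pos: [0.4107, 0.2266, 0.0808]
orientation: [0.553, 3.092, 0.001]
contact_force: [-0.1, 0.3, 3.1]
opening: 0.167
gripper_force: 62.3
```

Emit:
arm_command --series "0 0 -0.006 0;0 0 -0.01 0;0 0 -0.012 0;0 0 -0.012 0;0 0 -0.02 0;0 0 -0.03 0;0 0 -0.03 0;0 0 -0.03 -0.8;0 0 -0.03 -0.8;0 0 -0.03 -0.8;0 0 -0.03 -0.8;0 0 -0.02 -0.9;0 0 0 0"

```text
time: 5.2
tool_pos: [0.4117, 0.2269, 0.3452]
orientation: [0.038, 3.136, 0.008]
contact_force: [0.9, 0.6, -2.5]
opening: 0.17
gripper_force: 61.7
```

```bash
python3 - <<'E'
from h import *
go([.69,.07,.34],89)
E
```

```text
t 5.2 pos [0.4117 0.2269 0.3452] yawY 88.6 z axis [ 0.0059  0.005  -1.    ] q7 0.95 open 0.17 F [ 0.9  0.6 -2.5]
tool-frame shift now (mm) [-282. -150.    6.] world yaw change 0.4 roll units(0.08rad) -0.09
```

Emit:
arm_command --series "-0.012 -0.006 0 0;-0.02 -0.011 0 0;-0.025 -0.0135 0 0;-0.025 -0.0135 0 0;-0.025 -0.0135 0 0;-0.025 -0.0135 0 0;-0.025 -0.0135 0 0;-0.025 -0.0135 0 0;-0.025 -0.0135 0 0;-0.025 -0.0135 0 0;-0.025 -0.0135 0 0;-0.02 -0.01 0 0;-0.005 -0.0025 0 0;0 0 0 0;0 0 0 0;0 0 0 0"

```text
time: 6.53
tool_pos: [0.687, 0.0693, 0.3399]
orientation: [-0.039, -3.139, -0.002]
contact_force: [0.5, 0.6, -2.1]
opening: 0.166
gripper_force: 61.6
```

```bash
python3 - <<'E'
from h import *
im,d=camera("wrist"); 
C=cloud("wrist",d); np.savez("w2.npz",C=C,im=im,d=d)
cv2.imwrite("pics/w2.png",im[:,:,::-1])
go([.682,-.005,.34],89)
print(proj("wrist",[[.682,-.005,.231],[.682,.005,.231]]))
im,d=camera("top"); C=cloud("top",d); np.savez("t2.npz",C=C,im=im,d=d)
cv2.imwrite("pics/t2.png",cv2.resize(im[80:180,290:420,::-1],(780,600),interpolation=cv2.INTER_CUBIC))
E
```

```text
t 6.58 pos [0.6871 0.0694 0.3404] yawY 88.6 z axis [-0.0012  0.0012 -1.    ] q7 1.55 open 0.165 F [ 0.7  0.6 -2.5]
tool-frame shift now (mm) [  3.3 -74.5   0.3] world yaw change 0.4 roll units(0.08rad) -0.09
[[236.07374231 188.9095553 ]
 [246.43460598 188.57380486]]
```

View pics/w2.png

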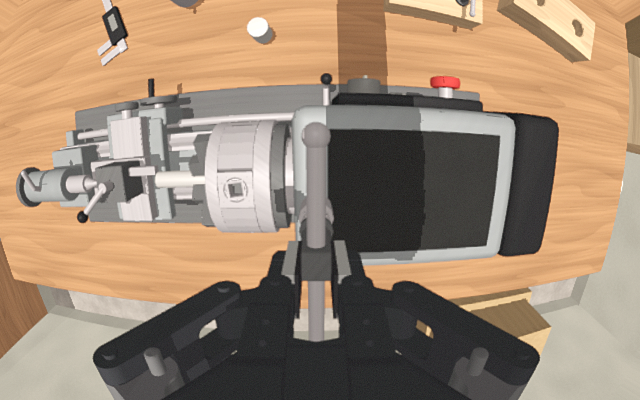

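The wrist view shows the socket at (236,189), where I predicted it. I'll zoom in to get the socket's rotation.

```bash
python3 - <<'E'
from h import *
z=np.load("w2.npz"); im=z["im"]; C=z["C"]; d=z["d"]
# rectified top view of plane z=.231 around guess, 0.1 mm/px, world x up, world y left->right
n=600; s=0.06/n
ii,jj=np.mgrid[:n,:n]
X=.682+(n/2-ii)*s; Y=-.005+(jj-n/2)*s
uv=proj("wrist",np.stack([X.ravel(),Y.ravel(),np.full(n*n,.231)],1)).astype(np.float32).reshape(n,n,2)
o=cv2.remap(im,uv[...,0],uv[...,1],cv2.INTER_CUBIC); cv2.imwrite("pics/rect.png",o[:,:,::-1])
m=(np.abs(C[...,0]-.682)<.02)&(np.abs(C[...,1]+.005)<.02)
q=C[m]; print(len(q),np.percentile(q[:,2],[2,10,25,50,75,98]).round(4))
k=q[q[:,2]<.226]; print("hole",len(k),k.mean(0),k[:,2].min())
E
```

```text
3064 [0.2179 0.2281 0.2303 0.2316 0.4538 0.459 ]
hole 246 [ 0.67832876 -0.00790014  0.22109633] 0.21551744961313385
```

View pics/rect.png

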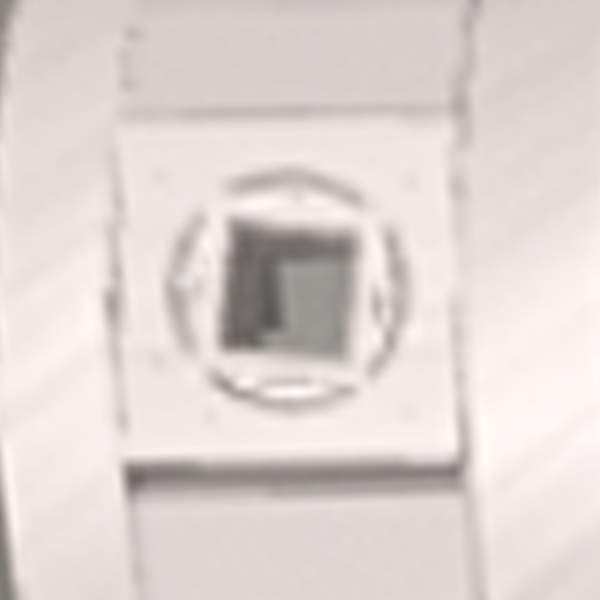

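```bash
cat >> h.py <<'E'
def sock(im,c=(.6829,-.0059)):
    n=600; s=0.06/n
    ii,jj=np.mgrid[:n,:n]
    X=c[0]+(n/2-ii)*s; Y=c[1]+(jj-n/2)*s
    uv=proj("wrist",np.stack([X.ravel(),Y.ravel(),np.full(n*n,.231)],1)).astype(np.float32).reshape(n,n,2)
    o=cv2.remap(im,uv[...,0],uv[...,1],cv2.INTER_CUBIC); g=cv2.cvtColor(o,cv2.COLOR_RGB2GRAY)
    for th in (150,170,185):
        k,l,st,ce=cv2.connectedComponentsWithStats((g<th).astype(np.uint8)); i=l[n//2-10:n//2+40,n//2].max()
        if not i: continue
        p=np.argwhere(l==i).astype(np.float32)
        r=cv2.minAreaRect(p)  # (row,col)
        print(th,"area mm2",st[i,4]*s*s*1e6,"centre",c[0]+(n/2-r[0][0])*s,c[1]+(r[0][1]-n/2)*s,"size",np.array(r[1])*s*1000,"ang",r[2])
    return o
def hand(C):
    s=ctrl.observe(); M=R.from_rotvec(s["orientation"]).as_matrix()
    Q=(C-s["tool_pos"])@M   # tool frame
    for nm,lo,hi in [("bar",-35,-27),("headtop",-41,-35.5)]:
        m=(Q[...,2]*1e3>lo)&(Q[...,2]*1e3<hi)&(np.abs(Q[...,1])<.025)&(np.abs(Q[...,0])<.075)
        q=Q[m]; 
        if len(q)<10: print(nm,len(q)); continue
        r=cv2.minAreaRect(q[:,:2].astype(np.float32)*1000); print(nm,len(q),"tool-frame rect",np.round(r[0],2),np.round(r[1],1),r[2],"z",np.median(q[:,2]))
E
python3 - <<'E'
from h import *
z=np.load("w2.npz"); sock(z["im"]); hand(z["C"])
E
```

```text
170 area mm2 154.51999999999998 centre 0.6828543853759765 -0.00635859375 size [12.76105118 12.95299683] ang 83.51692199707031
185 area mm2 167.17999999999998 centre 0.6829042419433593 -0.0062516082763671875 size [13.2597168  13.37341309] ang 84.17366027832031
bar 4137 tool-frame rect [ 8.13 -0.09] [115.5  39.8] 14.500713348388672 z -0.02945626360949066
headtop 597 tool-frame rect [ 0.41 -0.38] [22.7 40.8] 0.19612744450569153 z -0.03655300592679799
```

Emit:
arm_command --series "0.0004 -0.012 0 0;0.0004 -0.016 0 0;0.0004 -0.016 0 0;0.0004 -0.016 0 0;0.0004 -0.012 0 0;0.0004 -0.0038 0 0;0 0 0.01 -0.7;0 0 0.02 -0.7;0 0 0.005 0;0 0 0 0;0 0 0 0;0 0 0 0"

```text
time: 7.63
tool_pos: [0.6845, -0.0076, 0.3066]
orientation: [-0.135, 3.137, -0.0]
contact_force: [0.2, 0.4, -2.3]
opening: 0.165
gripper_force: 61.6
```

```bash
python3 - <<'E'
from h import *
im,d=camera("wrist"); C=cloud("wrist",d); np.savez("w3.npz",C=C,im=im,d=d)
go([.6829,-.0063,.305],95)
s=ctrl.observe(); M=R.from_rotvec(s["orientation"]).as_matrix()
Q=(C-s["tool_pos"])@M*1e3
for nm,lo,hi,yy in [("bar",-36,-27,7),("headtop",-41,-36,12)]:
    m=(Q[...,2]>lo)&(Q[...,2]<hi)&(np.abs(Q[...,1])<yy)&(np.abs(Q[...,0])<80); q=Q[m]
    print(nm,len(q),q.mean(0).round(1),np.percentile(q,1,0).round(1),np.percentile(q,99,0).round(1))
im2,d2=camera("scene"); np.savez("s3.npz",im=im2,d=d2)
uv=proj("scene",[[.6829,-.0063,.231]])[0]; print(uv)
u,v=int(uv[0]),int(uv[1])
a=cv2.resize(im[100:400,160:480],(480,450)); b=cv2.resize(im2[v-75:v+25,u-35:u+35],(315,450),interpolation=cv2.INTER_CUBIC)
cv2.imwrite("pics/c3.png",np.hstack([a,b])[:,:,::-1])
E
```

```text
t 7.68 pos [ 0.6845 -0.0077  0.3067] yawY 94.92 z axis [ 0.0019 -0.     -1.    ] q7 1.77 open 0.163 F [ 0.5 -0.4 -2.5]
tool-frame shift now (mm) [1.5 1.5 1.7] world yaw change 0.08 roll units(0.08rad) -0.02
bar 4189 [ 17.7  -0.4 -30.5] [-47.9  -6.4 -35.9] [ 66.3   6.3 -27.2]
headtop 310 [  4.3   0.2 -37.3] [-10.4 -11.6 -40.9] [ 11.6  11.7 -36. ]
[381.15138942 232.166542  ]
```

View pics/c3.png

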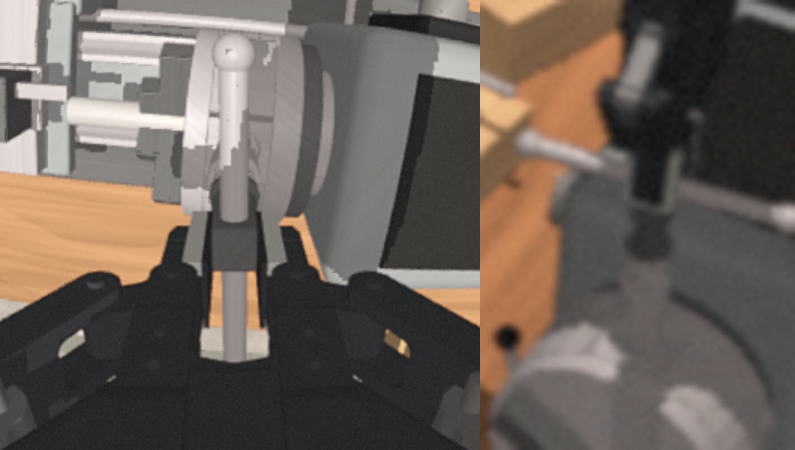

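The bar's far end lies at +66.3 mm in the tool frame, so the key sits centred in the grip and hangs upright over the socket. I'll cross-check the socket centre with the earlier top and scene pictures before descending.

```bash
python3 - <<'E'
from h import *
for n,f in [("top","top.npz"),("top","t2.npz"),("scene","scene.npz")]:
    im=np.load(f)["im"]; g=cv2.cvtColor(im,cv2.COLOR_RGB2GRAY).astype(float)
    p=camera_params(n);K=p["intrinsics"];T=np.array(p["T"])
    u0,v0=proj(n,[[.6829,-.0063,.231]])[0]
    w=g[int(v0)-5:int(v0)+7,int(u0)-5:int(u0)+7]
    vv,uu=np.mgrid[int(v0)-5:int(v0)+7,int(u0)-5:int(u0)+7]
    W=np.clip(np.median(w)-15-w,0,None); W[np.hypot(uu-u0,vv-v0)>5.5]=0
    u,v=(W*uu).sum()/W.sum(),(W*vv).sum()/W.sum()
    # visible dark walls; evaluate at mouth plane
    r=T[:3,:3]@np.array([(u-K[0,2])/K[0,0],(v-K[1,2])/K[1,1],1]); print(f,(u0.round(1),v0.round(1)),(u.round(1),v.round(1)),(T[:3,3]+r*(.231-T[2,3])/r[2]).round(4))
P=[]
s=ctrl.observe();print(s["tool_pos"])
E
```

```text
top.npz (np.float64(354.8), np.float64(123.4)) (np.float64(355.2), np.float64(123.1)) [ 0.6839 -0.0075  0.231 ]
t2.npz (np.float64(354.8), np.float64(123.4)) (np.float64(355.2), np.float64(123.1)) [ 0.6839 -0.0074  0.231 ]
scene.npz (np.float64(381.2), np.float64(232.2)) (np.float64(380.6), np.float64(232.8)) [ 0.6826 -0.0086  0.231 ]
[ 0.6844582  -0.00772611  0.30668392]
```

Emit:
arm_command --series "0.0014 0.0014 0.007 0;0 0 0.006 0;0 0 0 0;0 0 0 0"

```text
time: 8.07
tool_pos: [0.6819, -0.0061, 0.2916]
orientation: [0.136, -3.137, -0.0]
contact_force: [-0.4, 1.1, -2.8]
opening: 0.169
gripper_force: 61.6
```

The three estimates average (0.683, -0.0075). I'll nudge the key there and descend gently.

Emit:
arm_command --series "-0.001 -0.001 0 0;0 0 0.002 0;0 0 0.002 0;0 0 0.001 0;0 0 0.001 0;0 0 0.001 0;0 0 0 0;0 0 0 0"

```text
time: 8.73
tool_pos: [0.6837, -0.0075, 0.2864]
orientation: [-0.135, 3.137, 0.0]
contact_force: [-0.7, 0.2, 3.9]
opening: 0.169
gripper_force: 62.3
```

Emit:
arm_command --series "0 0 0.001 0;0 0 0.001 0;0 0 0 0;0 0 0 0"

```text
time: 9.07
tool_pos: [0.6839, -0.0074, 0.2849]
orientation: [-0.135, 3.137, 0.0]
contact_force: [-0.3, -0.0, 6.4]
opening: 0.164
gripper_force: 62.8
```

Emit:
arm_command --series "0 0 0.001 0;0 0 0.001 0;0 0 0 0;0 0 0 0"

```text
time: 9.4
tool_pos: [0.6842, -0.0072, 0.2841]
orientation: [-0.136, 3.135, 0.001]
contact_force: [-1.7, 0.4, 10.0]
opening: 0.165
gripper_force: 63.2
```

Emit:
arm_command --series "0.0007 0 0 0;0 0 0 0;0 0 0 0"

```text
time: 9.65
tool_pos: [0.6839, -0.0073, 0.2841]
orientation: [-0.136, 3.134, 0.001]
contact_force: [-2.2, 0.2, 9.9]
opening: 0.163
gripper_force: 63.2
```

```bash
python3 - <<'E'
from h import *
S=[]
for i in range(6): camera("top"); s=ctrl.observe(); S.append(np.r_[s["tool_pos"]*1e3,s["contact_force"],s["torque"],R.from_rotvec(s["orientation"]).as_matrix()[:2,2]])
print(np.mean(S,0).round(3)); print(np.std(S,0).round(2))
E
```

```text
[ 6.83882e+02 -7.25800e+00  2.84114e+02 -8.86000e-01  2.46000e-01
  9.64900e+00  1.04000e-01  3.96000e-01 -1.80000e-02  4.00000e-03
  1.00000e-03]
[0.01 0.01 0.01 0.3  0.6  0.5  0.03 0.02 0.01 0.   0.  ]
```

Emit:
arm_command --series "0.0006 0 0 0;0.0006 0 0 0;0 0 0 0"

```text
time: 10.2
tool_pos: [0.6834, -0.0073, 0.2842]
orientation: [-0.136, 3.133, 0.001]
contact_force: [-0.0, 0.6, 9.2]
opening: 0.167
gripper_force: 63.0
```

```bash
cat > o.py <<'E'
from h import *
S=[]
for i in range(2): camera("top"); s=ctrl.observe(); S.append(np.r_[s["tool_pos"]*1e3,s["contact_force"],s["torque"],R.from_rotvec(s["orientation"]).as_matrix()[:2,2]*1e3])
print(s["time"],np.mean(S,0).round(2))
E
python3 o.py
```

```text
10.3 [ 6.8339e+02 -7.2600e+00  2.8417e+02  1.0000e+00  6.0000e-02  9.1600e+00
  7.0000e-02 -1.0000e-02 -4.0000e-02  6.0000e+00  7.4000e-01]
```

```bash
python3 - <<'E'
from h import *
def ht(C,pos,M):
    Q=(C-pos)@M*1e3
    m=(np.abs(Q[...,1])<6)&(np.abs(Q[...,0])<7)&(Q[...,2]<-32)&(Q[...,2]>-45); print("headtop z",m.sum(),np.median(Q[m][:,2]))
    m=(np.abs(Q[...,1])<4)&(Q[...,0]>15)&(Q[...,0]<90)&(Q[...,2]<-22)&(Q[...,2]>-40); q=Q[m];
    print("bar end",np.percentile(q[:,0],99.5),"slope",np.polyfit(q[:,0],q[:,2],1), "yslope",np.polyfit(q[:,0],q[:,1],1))
s=ctrl.observe(); im,d=camera("wrist"); C=cloud("wrist",d); np.savez("w4.npz",C=C,im=im,d=d)
M=R.from_rotvec(s["orientation"]).as_matrix(); ht(C,s["tool_pos"],M)
ht(np.load("w3.npz")["C"],np.array([.6845,-.0077,.3067]),R.from_euler("x",180,degrees=True).as_matrix() if 0 else R.from_rotvec([-.135,3.137,0]).as_matrix())
o=sock(im,(.683,-.0075))
uv=proj("wrist",[[.683,-.0075,.231]])[0]; print(uv)
u,v=map(int,uv)
cv2.imwrite("pics/c4.png",cv2.resize(im[max(v-50,0):v+100,u-75:u+75],(600,600),interpolation=cv2.INTER_CUBIC)[:,:,::-1])
E
```

```text
headtop z 575 -35.54741628176295
bar end 67.5524471275844 slope [-2.45184924e-02 -2.86257474e+01] yslope [-0.0034999   0.09432763]
headtop z 582 -35.507964720899004
bar end 67.55201128561033 slope [-2.48740972e-02 -2.85393320e+01] yslope [-0.00395818  0.11054295]
150 area mm2 2345.2199999999993 centre 0.68305 -0.007550006103515625 size [59.89998779 59.89998779] ang 90.0
170 area mm2 2682.1799999999994 centre 0.68305 -0.007550006103515625 size [59.89998779 59.89998779] ang 90.0
185 area mm2 2761.139999999999 centre 0.68305 -0.007549999999999999 size [59.9 59.9] ang 90.0
[316.19619116 210.46237167]
```

View pics/c4.png

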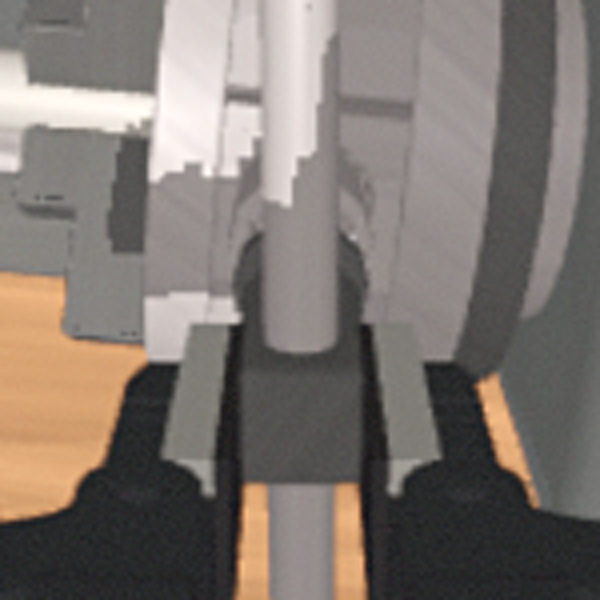

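The crop shows the sleeve seated over the pinion, with the head and bar unchanged in the jaws since before contact. The bar appears tilted by about 1.4°. I'll check whether that tilt was already there before the grasp, as camera bias, or is real.

```bash
python3 - <<'E'
from h import *
def bar(C,pos,M,name):
    Q=(C-pos)@M*1e3
    m=(np.abs(Q[...,1])<3)&(np.abs(Q[...,0])>12)&(np.abs(Q[...,0])<90)&(Q[...,2]<-22)&(Q[...,2]>-40); q=Q[m]
    for sgn in (1,-1):
        k=q[sgn*q[:,0]>0]
        if len(k)>30: print(name,sgn,len(k),"slope",np.polyfit(k[:,0],k[:,2],1).round(4),"end",np.percentile(sgn*k[:,0],99.5).round(1))
    m=(np.abs(Q[...,1])<12)&(np.abs(Q[...,0])<12)&(Q[...,2]<-32)&(Q[...,2]>-45); k=Q[m]; 
    print(" head plane", len(k), np.linalg.lstsq(np.c_[k[:,:2],np.ones(len(k))],k[:,2],rcond=None)[0].round(4))
rz=lambda a:np.array([[np.sin(a),np.cos(a),0],[-np.cos(a),np.sin(a),0],[0,0,-1.]])  # x=(sin a,-cos a), y=(cos a, sin a)
a=np.radians(69.9)
M=R.from_rotvec([-.549,-3.092,0]).as_matrix()
C=np.load("w1.npz")["C"]; bar(C,np.array([.4107,.2267,.081]),M,"w1")
# block top plane in w1
m=(C[...,2]>.038)&(C[...,2]<.05)&(C[...,0]>.36)&(C[...,0]<.47)&(C[...,1]>.19)&(C[...,1]<.35);k=C[m]
print("block plane",np.linalg.lstsq(np.c_[k[:,:2],np.ones(len(k))],k[:,2],rcond=None)[0].round(4))
bar(np.load("w2.npz")["C"],np.array([.6871,.0694,.3404]),R.from_rotvec([-.039,-3.139,0]).as_matrix(),"w2")
bar(np.load("w3.npz")["C"],np.array([.6845,-.0077,.3067]),R.from_rotvec([-.135,3.137,0]).as_matrix(),"w3")
# lathe headstock top plane in w2
C=np.load("w2.npz")["C"];m=(C[...,2]>.24)&(C[...,2]<.265)&(C[...,0]<.75)&(C[...,0]>.6)&(C[...,1]>.07)&(C[...,1]<.3);k=C[m]
print("headstock plane",np.linalg.lstsq(np.c_[k[:,:2],np.ones(len(k))],k[:,2],rcond=None)[0].round(4),len(k))
E
```

```text
w1 1 483 slope [-1.25000e-02 -3.02874e+01] end 68.3
w1 -1 346 slope [ 2.40000e-02 -2.99224e+01] end 62.4
 head plane 367 [ 6.87000e-02 -9.90000e-03 -3.63488e+01]
block plane [ 0.004  -0.0001  0.043 ]
w2 1 1587 slope [-1.58000e-02 -2.91306e+01] end 67.6
w2 -1 603 slope [-3.70000e-03 -2.96649e+01] end 49.7
 head plane 1309 [-1.31400e-01 -7.00000e-03 -3.56961e+01]
w3 1 1618 slope [-1.86000e-02 -2.91087e+01] end 67.6
w3 -1 614 slope [-2.70000e-03 -2.96773e+01] end 49.6
 head plane 1305 [-1.23400e-01 -5.70000e-03 -3.57241e+01]
headstock plane [ 0.0211 -0.0295  0.2417] 29571
```

No real tilt shows; the slopes are within noise. The wrist view's early bias and the in-hand offset both suggest the socket lies slightly further +X. Search that way under light pressure.

Emit:
arm_command --series "-0.0008 0 0 0;-0.0008 0 0 0;-0.0008 0 0 0;0 0 0 0;0 0 0 0"

```text
time: 10.77
tool_pos: [0.6845, -0.0072, 0.2841]
orientation: [-0.136, 3.136, 0.001]
contact_force: [-2.4, 0.1, 10.1]
opening: 0.168
gripper_force: 63.2
```

```bash
python3 o.py
```

```text
10.8667 [ 6.8446e+02 -7.2100e+00  2.8406e+02 -2.6400e+00  1.2600e+00  1.0750e+01
  1.1000e-01  8.4000e-01  2.0000e-02  2.7300e+00  8.4000e-01]
```

Emit:
arm_command --series "-0.0008 0 0 0;-0.0008 0 0 0;0 0 0 0"

```text
time: 11.12
tool_pos: [0.6853, -0.0071, 0.2838]
orientation: [-0.136, 3.138, 0.001]
contact_force: [-3.5, 0.2, 10.9]
opening: 0.164
gripper_force: 63.3
```

```bash
python3 o.py
```

```text
11.2167 [ 6.8523e+02 -7.1400e+00  2.8375e+02 -4.1400e+00  5.8000e-01  1.0690e+01
  1.4000e-01  1.1300e+00 -2.0000e-02  6.0000e-01  8.9000e-01]
```

Emit:
arm_command --series "0 -0.0007 0 0;0 -0.0007 0 0;0 -0.0006 0 0;0 0 0 0"

```text
time: 11.55
tool_pos: [0.6853, -0.0076, 0.2838]
orientation: [-0.137, 3.138, 0.005]
contact_force: [-3.7, 1.4, 10.7]
opening: 0.164
gripper_force: 63.3
```

```bash
python3 o.py
```

```text
11.65 [ 6.8535e+02 -7.6300e+00  2.8379e+02 -4.3900e+00  2.2000e+00  1.1080e+01
  5.9000e-01  1.2700e+00 -5.0000e-02  4.3000e-01  3.0900e+00]
```

Emit:
arm_command --series "0.001 0.001 0 0;0 0.001 0 0;0 0.001 0 0;0 0.0005 0 0;0 0 0 0"

```text
time: 12.07
tool_pos: [0.6846, -0.0068, 0.2838]
orientation: [-0.134, 3.137, -0.001]
contact_force: [-3.3, -0.4, 9.5]
opening: 0.165
gripper_force: 63.2
```

```bash
python3 o.py
```

```text
12.1667 [ 6.8463e+02 -6.7700e+00  2.8377e+02 -2.4300e+00 -6.9000e-01  9.6600e+00
 -2.6000e-01  8.1000e-01 -3.0000e-02  2.0400e+00 -7.7000e-01]
```

Emit:
arm_command --series "0.0005 0.001 0 0;0 0.001 0.0005 0;0 0.0005 0.0005 0;0 0 0 0"

```text
time: 12.5
tool_pos: [0.6842, -0.0059, 0.2821]
orientation: [-0.133, 3.136, -0.005]
contact_force: [-0.3, -2.0, 6.5]
opening: 0.172
gripper_force: 62.8
```

```bash
python3 o.py
```

```text
12.6 [ 6.8417e+02 -5.9500e+00  2.8212e+02 -1.2100e+00 -2.7100e+00  7.4800e+00
 -7.9000e-01  3.9000e-01  2.0000e-02  2.4400e+00 -3.2700e+00]
```

It is dropping in: z is down 1.7 mm and the force has eased. Press on in steps.

Emit:
arm_command --series "0 0.0003 0.001 0;0 0 0.001 0;0 0 0.001 0;0 0 0 0"

```text
time: 12.93
tool_pos: [0.6842, -0.0059, 0.2795]
orientation: [-0.132, 3.136, -0.006]
contact_force: [-1.1, -2.9, 7.7]
opening: 0.164
gripper_force: 62.9
```

```bash
python3 o.py
```

```text
13.0333 [ 6.8422e+02 -5.9400e+00  2.7949e+02 -1.4100e+00 -2.5800e+00  7.4800e+00
 -8.6000e-01  4.3000e-01 -1.0000e-02  2.8100e+00 -3.4600e+00]
```

Emit:
arm_command --series "0.0003 -0.0008 0.001 0;0.0003 -0.0008 0.001 0;0 0 0.001 0;0 0 0.001 0;0 0 0.001 0;0 0 0 0"

```text
time: 13.53
tool_pos: [0.6842, -0.0063, 0.2755]
orientation: [-0.134, 3.135, -0.003]
contact_force: [-1.1, -2.1, 11.0]
opening: 0.166
gripper_force: 63.3
```

```bash
python3 o.py
```

```text
13.6333 [ 6.8421e+02 -6.3100e+00  2.7550e+02 -1.9100e+00 -1.7200e+00  1.0340e+01
 -4.0000e-01  5.2000e-01 -3.0000e-02  4.3000e+00 -1.4400e+00]
```

Emit:
arm_command --series "0.0003 -0.0004 0.001 0;0.0003 -0.0004 0.001 0;0 0 0.001 0;0 0 0.001 0;0 0 0 0"

```text
time: 14.05
tool_pos: [0.6844, -0.0065, 0.2736]
orientation: [-0.134, 3.132, -0.001]
contact_force: [-4.2, 0.5, 17.0]
opening: 0.166
gripper_force: 64.1
```

```bash
python3 o.py
```

```text
14.15 [ 6.8438e+02 -6.5200e+00  2.7356e+02 -3.3500e+00 -1.4000e-01  1.7320e+01
 -9.0000e-02  8.4000e-01 -1.0000e-02  6.9200e+00 -1.1000e-01]
```

Emit:
arm_command --series "0 0 0.001 0;0 0 0.001 0;0 0 0.001 0;0 0 0 0;0 0 0 0"

```text
time: 14.57
tool_pos: [0.685, -0.0065, 0.2734]
orientation: [-0.134, 3.129, 0.0]
contact_force: [-5.3, 0.5, 26.0]
opening: 0.169
gripper_force: 65.1
```

```bash
python3 o.py; python3 - <<'E'
from h import *
s=ctrl.observe(); im,d=camera("wrist"); C=cloud("wrist",d); M=R.from_rotvec(s["orientation"]).as_matrix()
Q=(C-s["tool_pos"])@M*1e3
m=(np.abs(Q[...,1])<6)&(np.abs(Q[...,0])<7)&(Q[...,2]<-30)&(Q[...,2]>-50); print("headtop z tool",m.sum(),np.median(Q[m][:,2]),"world",np.median(C[m][:,2]))
im2,_=camera("scene"); uv=proj("scene",[[.683,-.007,.26]])[0].astype(int)
a=cv2.resize(im[100:400,160:480],(400,375)); b=cv2.resize(im2[uv[1]-45:uv[1]+45,uv[0]-48:uv[0]+48],(400,375),interpolation=cv2.INTER_CUBIC)
cv2.imwrite("pics/c5.png",np.hstack([a,b])[:,:,::-1])
E
```

```text
14.6667 [ 6.8495e+02 -6.5300e+00  2.7337e+02 -5.1800e+00  7.7000e-01  2.5900e+01
 -1.0000e-02  1.5000e+00  0.0000e+00  9.7500e+00  6.2000e-01]
headtop z tool 578 -35.65838703636982 world 0.30902916408866576
```

View pics/c5.png

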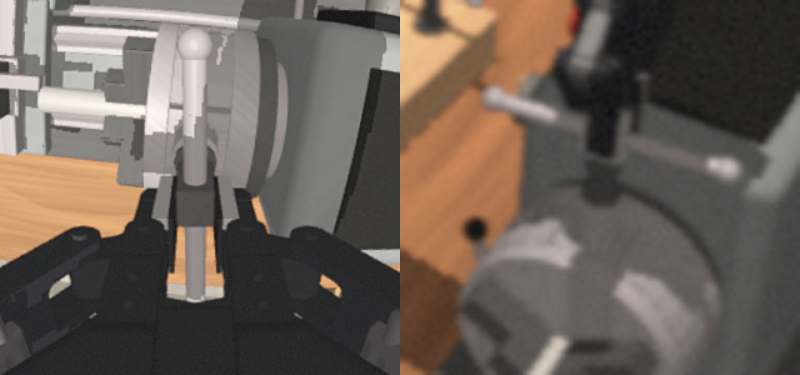

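The picture shows the key fully down on the chuck. z stopped dead at 0.2734 m while the force rose well past the spring's 13 N. The head top is at 0.309 m against 0.310 m nominal, and the grip has not slipped.

```bash
python3 -c "
from h import *
print(ctrl.sign_off())"
```

```text
the job is handed in; nothing more can be done
None
```

The chuck key is fully home in the socket, within about 0.6° of upright, still gripped by its head and held down with about 28 N (the spring needs 13 N). I handed the job in at about 14.8 s and have not seen the verdict.

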